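# Set the antenna turntable to 60 degrees and log the reading

## Task

Take the 60-degree reading of the antenna: with the fingertips gently push the turntable's lever (the rod with the upright knob) round its arc until the pointer under the antenna stands on the 60-degree mark (the second long mark counter-clockwise, seen from above, from the arrow-headed zero mark), and leave it standing there. Only then press the log key on the breadboard all the way down and let it come up again. Only push: do not pinch the knob or touch the antenna, do not lift or shift the logger board, and leave everything else on the bench where it is.

Things in the scene. Friction and masses are not known exactly. Their poses are not given: they have to be found in the camera images.
- turntable: Manual antenna turntable screwed to the bench: grey base plate 180 x 180 x 12 mm under a pale fixed scale disc (radius 85 mm, face 19 mm above the bench). Origin on the turning axis at bench height, z up, x to the zero mark (arrow head). Marks every 10 degrees from -90 to 90, long ones every 30; positive is counter-clockwise from above. Low stop pins just past the two end marks. Yaw varies up to 0.5 rad.
- ring (a joint): Angle (rad) of the aluminium ring (radius 60 mm, top 34 mm above the bench), counter-clockwise positive from above: 0 at the zero mark, 1.047 at the 60-degree mark; stops at -1.4, 1.4; starts between -1.2 and 0.5. Light friction, 1 to 3 N at the knob; stays where left. It carries the antenna and, opposite, the lever.
- antenna (a point): Transmitter fixed on the ring and turning with it, not to be touched: battery holder, small green board and an upright green patch-antenna board 56 mm wide that faces the way the pointer points. All of it lies within 46 mm of the axis, 34 to 88 mm above the bench. This point: centre of the patch board, 33 mm from the axis, 62 mm above the bench.
- lever_knob (a point): Centre of the upright black lever knob, 14 mm across and 44 mm tall (27 to 71 mm above the bench; this point 49 mm). It is on the end of a level 8 mm steel rod (30 to 38 mm above the bench, ending 5 mm beyond the knob's axis), 105 mm from the turning axis, exactly opposite the pointer, and turns with it: pushed counter-clockwise, the pointer goes counter-clockwise.
- pointer_tip (a point): Tip of the flat black tapered pointer on the ring, 71.5 mm from the axis, 21 mm above the bench, in front of the antenna board's face.
- mark60 (a point): The 60-degree mark on the fixed scale: a point on that long mark 74 mm from the axis, 19 mm above the bench.
- logger: Loose logger board, about 0.9 kg: blue plate 190 x 150 mm on rubber feet (plate top 9 mm above the bench) with a white breadboard, a red open computer case (33 mm high), three binding posts (29 mm high) and the log key. Origin under the plate's centre at bench height, x along its long side, y to the breadboard. It is left or right of the turntable.
- key_top (a point): Centre of the top of the log key: a grey keycap 18 x 18 mm (13.5 mm square at the top) on a black switch housing on the breadboard; its top is 41 mm above the bench when up, 37 mm when fully down. At (-35, +36) mm in the logger board's frame. Nothing within 12 mm of it is higher than its housing.
- logkey (a joint): Travel of the log key, m, 0 up, 0.004 fully down (it counts as pressed from 0.003); springs back; about 0.8 N to start, 2.4 N fully down.
- calcase: Bystander: closed black calibration-kit case 190 x 140 x 51 mm, on the side of the turntable where the logger board is not. Origin under its centre.
- multimeter: Bystander: orange hand multimeter lying flat, 165 x 82 mm, 47 mm high, left of the turntable and farther from the robot. Origin under its centre, x along it.
- mouse: Bystander: grey computer mouse 105 x 58 x 33 mm, nearer the robot, on the right. Origin under its centre.
- torque_wrench: Bystander: steel connector torque wrench lying flat, 170 mm long, 18 mm high, beside the turntable's far side. Origin under the middle, x along it.
- attenuator: Bystander: steel coaxial attenuator lying on the bench, 20 mm thick, 56 mm long, near the turntable's far side. Origin under its middle, x along it.
- screwdriver: Bystander: screwdriver 170 mm long, lying nearer the robot, on the left. Origin under it, x along it.

How it is judged (in metres and radians):
On the way, in this order (a step that is already met when the one before it is completed fails the run):
1. the pointer stands still on the 60-degree mark with the lever no longer touched (value of joint ring between 0.9952 and 1.0992 rad and contact force between the fingers and ring below 0.1 N and velocity of joint ring between -0.05 and 0.05 rad/s), for 0.2 s.
2. the log key is pressed down with the pointer on the mark (value of joint ring between 0.9952 and 1.0992 rad and value of joint logkey above 0.003 m), for 0.04 s.
At the end, for the whole second after the job is handed in: The pointer rests within 3 degrees of the 60-degree mark, the log key has been pressed after that and is up again, the logger board lies within 12 mm of where it was and the other things within 20 mm (value of joint ring between 0.9952 and 1.0992 rad and value of joint logkey below 0.001 m and velocity of joint ring between -0.05 and 0.05 rad/s and distance of logger from where it was at the start of the episode below 0.012 m and angle between logger's own z axis and vertical below 0.05 rad and linear speed of logger below 0.02 m/s and distance of each of calcase, multimeter, mouse, torque_wrench, attenuator, screwdriver from where it was at the start of the episode below 0.02 m); the robot touches nothing.
It fails at once if the log key is pressed while the pointer is not on the 60-degree mark (value of joint logkey above 0.003 m and not (value of joint ring between 0.9952 and 1.0992 rad)).
It fails at once if the antenna with its board and batteries is touched (contact force between any of the fingers, the arm and ring_c4 above 1 N or contact force between any of the fingers, the arm and ring_c5 above 1 N or contact force between any of the fingers, the arm and ring_c6 above 1 N).
It fails at once if the knob is pinched between the fingers, or the lever struck or forced (over 40 N) (contact force between the fingers and ring above 40 N or (distance between the grasp point and lever_knob below 0.02 m and horizontal distance between the grasp point and lever_knob below 0.006 m and contact force between the fingers and ring above 1 N)).
It fails at once if the logger board is lifted, tipped or pushed away (distance of logger from where it was at the start of the episode above 0.015 m or angle between logger's own z axis and vertical above 0.08 rad).
It fails at once if something else on the bench is moved (distance of any of calcase, multimeter, mouse, torque_wrench, attenuator, screwdriver from where it was at the start of the episode above 0.025 m).
It also fails if it takes over 54 s, if anything falls off the work surface, if the arm or the gripper's body presses on something with over 40 N, if the wrist force passes 120 N, or if a joint passes its speed limit or range.

## Robot

A 6-joint arm with a two-finger parallel gripper is mounted at the origin on the work surface. World frame = base frame: x ahead of the robot, y to its left, z up, the work surface at z = 0. Lengths are in m, angles in degrees, forces in N, time in s.
With the tool pointing down it reaches from about 0.425 to 0.95 m from the base axis. Payload 3.5 kg.
Tool frame: the origin (TCP) lies between the finger pads; the fingertips stand 11 mm ahead of it and the grasp point (between the pads) lies 8 mm behind it; y points along the fingers, z is the direction in which the jaws open and shut, and the axes are right-handed (so a half turn about y gives the same grasp; the last joint's range is limited). The gripper opens to 85 mm and grips with 20 to 120 N. Pads are 22 mm wide; open, the fingers measure 114 mm over their backs; the gripper's body (76 mm by 85 mm) begins 54 mm behind the grasp point. The pads swing forward as they close: fully open they stand 13 mm farther back than shut.
Start: joints at [-78.667, 16.404, 90.338, -0, 73.258, -8.594], TCP at [0.23, -0.635, 0.242] pointing down, gripper open.
Joint ranges: [-158.93, 158.93], [-51.34, 127.21], [12.03, 142.37], [-87.48, 267.48], [13.55, 161.25], [-162.69, 162.69]. Speed limits (degrees/s): [159.86, 159.86, 180, 180, 180, 180].

## Interface

Orientations are given as [roll, pitch, yaw] about the fixed x, y, z axes, in that order (R = Rz(yaw) Ry(pitch) Rx(roll)).
In Python, from cell import env, vision, sign_off gives the robot as it stands.
- The arm moves only by the tool play_rows, never from a script. Its argument "steps" is a list of rows, each a list of 3 entries, a list of its own where there are three numbers: the shift along the world's x, y, z in cm, then the turn, a rotation vector about the world's x, y, z in degrees, then the opening, from 0 (shut) to 1 (fully open). A call has 1 to 5 rows; each row is the pose to reach, as a shift and turn from the pose commanded when the call began; what a row does not reach only later rows make up. A row lasts 1/12 s, in which the tool goes at most 41.7 mm and 7.16 degrees, less where a joint would pass 70% of its speed; a pose out of reach is approached as far as the arm can. A call with a gripper value outside its range is refused whole. The fingers move at their own pace and stop on an object; "squeeze" is the grip in N (left out, the last holds). Time passes only in rows, so rows that repeat a pose let the fingers close. It gives the time, the measured TCP pose, the force and the opening at its end, in the units of the state.
- env.get_state(): the state, without advancing time (a new reading comes with each control period).
- vision.snapshot(name): name is "scene" or "top"; returns the picture (480x640x3 uint8, red, green, blue); there is no depth.
- vision.calibration(name): a dict with "fovy" (degrees; the focal length in pixels is half the picture's height over the tangent of half this angle, whatever the lens; pixels are square), "cx", "cy" (the principal point, pixels), "extrinsics" (4x4, takes a point from camera to world coordinates). Camera axes: x right, y down, z forward; pixel columns grow to the right and rows downward; lengths in m; the calibration is good to about 2 mm. A picture is of the moment at which its call begins. calibration takes no time and is no camera call.
- sign_off(): hands the job in, once; it reports no verdict.
The state is a dict: "clock": time; "q": joint angles; "qd": joint speeds; "joint_torque": joint torques, N m; "eef_pos": TCP position; "tcp_rot": TCP orientation; "wrist_force": force on the tool from outside, world axes, zero at the start; "wrist_torque": the same for the moment, N m; "grip_width": opening from 0.0 (shut) to 1.0 (fully open).
Only numpy, scipy, OpenCV 4.12 (cv2) and the standard library are available. Lean on these libraries where they do the work, as an engineer would, in place of code of your own. Each camera call takes 0.05 s, during which the arm holds its last target. There are 200 camera calls.

## Working session

There is one attempt and no reset: what is moved stays moved. The work goes in short steps, Python scripts to look and compute and a tool call to move; the robot and the scene stay as the last step left them, time stands still between calls to the robot, and variables do not carry over. Pictures are saved under pics/ and viewed, about 8 in all and at most 12, crops included, and the job is handed in when it is done.

Besides the shell and the picture viewer there is one more tool, called after "Emit:" as name(argument=value, ...) on one line, values as JSON. play_rows: Moves the arm, as the interface text tells. Its arguments: {"type":"object","properties":{"steps":{"type":"array","items":{"type":"array"}},"squeeze":{"type":"number"}},"required":["steps"]}

```bash
mkdir -p pics
python3 - <<'E'
from cell import env, vision
import cv2
for n in("scene","top"):
    im=vision.snapshot(n); cv2.imwrite(f"pics/{n}0.png",im[:,:,::-1]); c=vision.calibration(n); print(n,c)
print(env.get_state())
E
```

```text
scene {'fovy': 51.3123199162492, 'cx': 319.74556613829634, 'cy': 237.165515357861, 'extrinsics': array([[-0.36960318,  0.4860883 , -0.79190382,  1.34159165],
       [ 0.92918773,  0.1915954 , -0.31607178,  0.3398964 ],
       [-0.00191367, -0.85264844, -0.52248155,  0.59457086],
       [ 0.        ,  0.        ,  0.        ,  1.        ]])}
top {'fovy': 43.29730014945859, 'cx': 322.2071638000494, 'cy': 244.38746812424344, 'extrinsics': array([[-0.00927767, -0.99523653,  0.09704731,  0.39116085],
       [-0.99973297,  0.01128591,  0.02016493,  0.00164151],
       [-0.02116415, -0.09683431, -0.99507547,  1.44635511],
       [ 0.        ,  0.        ,  0.        ,  1.        ]])}
{'clock': 0.1, 'q': array([-7.86660515e+01,  1.64502059e+01,  9.04140661e+01,  6.34716423e-07,
        7.32574139e+01, -8.59275407e+00]), 'qd': array([ 0.10937307, -0.08638303, -0.14471473, -0.05061429, -0.04969444,
       -0.12556338]), 'joint_torque': array([ 4.84821339e-04, -4.07295156e+01, -2.93698007e+01, -1.73394442e-04,
        3.43707841e-03,  8.08812729e-06]), 'eef_pos': array([ 0.22998578, -0.6340126 ,  0.24106738]), 'tcp_rot': array([-9.01203199e+01,  1.81817065e-02, -1.60073317e+02]), 'wrist_force': array([-0.95583856, -0.92910302, -0.32462781]), 'wrist_torque': array([ 0.04357304, -0.04751855, -0.00941769]), 'grip_width': 0.9961631236419751}
```

View pics/top0.png

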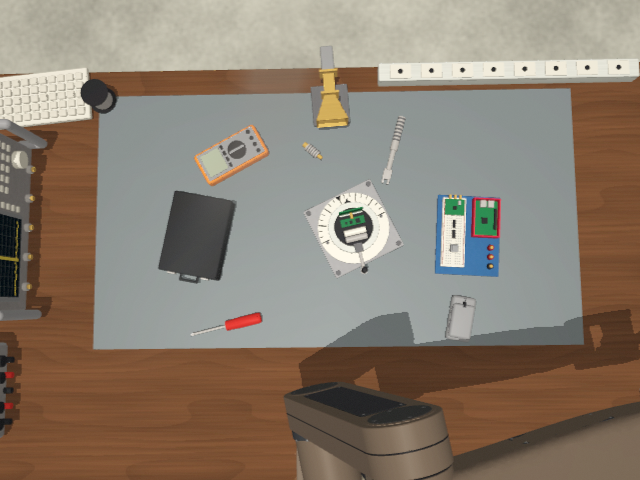

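View pics/scene0.png

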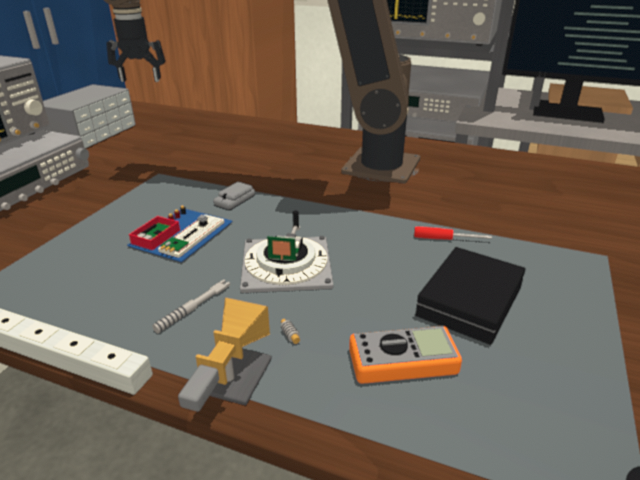

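The top view shows the turntable at about (353,228), the knob near (365,268), and the logger at (468,236) on the right with its grey key near (453,248). In the scene view the arm is at the back left. Next I'll zoom in on the turntable and logger in the top view.

Run:
```python
import cv2,numpy as np
im=cv2.imread("pics/top0.png")
a=cv2.resize(im[175:285,300:410],None,fx=5,fy=5,interpolation=cv2.INTER_CUBIC)
b=cv2.resize(im[185:295,430:480],None,fx=5,fy=5,interpolation=cv2.INTER_CUBIC)
cv2.imwrite("pics/crop1.png",np.hstack([a,b]))
```

```text
(no output)
```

View pics/crop1.png

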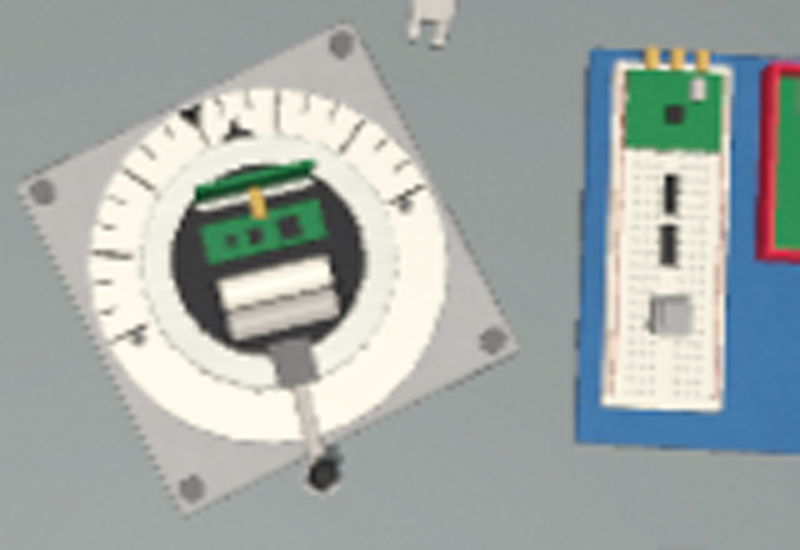

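```bash
cat > h.py <<'E'
import numpy as np
from cell import env, vision
def p2w(name,uv,z):
    c=vision.calibration(name);T=c["extrinsics"];f=240/np.tan(np.radians(c["fovy"]/2))
    d=T[:3,:3]@np.array([(uv[0]-c["cx"])/f,(uv[1]-c["cy"])/f,1])
    return T[:3,3]+d*(z-T[2,3])/d[2]
def w2p(name,p):
    c=vision.calibration(name);T=c["extrinsics"];f=240/np.tan(np.radians(c["fovy"]/2))
    q=T[:3,:3].T@(np.array(p)-T[:3,3]);return np.array([c["cx"]+f*q[0]/q[2],c["cy"]+f*q[1]/q[2]])
E
python3 - <<'E'
from h import *
cr=lambda x,y,u0,v0,x0=0:(u0+(x-x0+.5)/5-.5,v0+(y+.5)/5-.5)
np.set_printoptions(precision=4,suppress=True)
S=[p2w("top",cr(x,y,300,175),.012) for x,y in[(341,44),(493,341),(191,489),(41,192)]]
C=np.mean(S,0);print("C",C,[np.linalg.norm(s-C) for s in S])
# square edge yaw
dd=[S[0]-S[3],S[1]-S[2],S[3]-S[2],S[0]-S[1]]
print("edge angs",[np.degrees(np.arctan2(d[1],d[0])) for d in dd])
ang=lambda p:np.degrees(np.arctan2(p[1]-C[1],p[0]-C[0]))
for n,xy,z in[("0arrow",(190,115),.019),("30",(140,181),.019),("60",(107,253),.019),("90",(133,336),.019),("-90",(407,202),.019),("-30",(278,110),.019),("-60",(355,138),.019),("ptr",(236,128),.021),("knob",(323,470),.071)]:
    p=p2w("top",cr(*xy,300,175),z);print(n,p,ang(p),np.linalg.norm((p-C)[:2]))
k=p2w("top",cr(672,311,430,185,550),.041);print("key",k)
A=[p2w("top",cr(x,y,430,185,550),.009) for x,y in[(590,48),(576,441)]];print(A,np.degrees(np.arctan2(*(A[0]-A[1])[1::-1])))
E
```

```text
C [ 0.5702 -0.0429  0.012 ] [np.float64(0.11324007229088662), np.float64(0.11355031106831032), np.float64(0.11264022034236436), np.float64(0.11355378586146339)]
edge angs [np.float64(-64.1864514137522), np.float64(-64.4890026922586), np.float64(26.125498817217267), np.float64(25.819429342545106)]
0arrow [ 0.6422 -0.0073  0.019 ] 26.30053801137938 0.08036746998761297
30 [0.6107 0.017  0.019 ] 55.904919343662435 0.07223768268898484
60 [0.5763 0.033  0.019 ] 85.42139423346002 0.0761199664075664
90 [0.5364 0.021  0.019 ] 117.85626147562299 0.07227086160794303
-90 [ 0.599 -0.11   0.019] -66.75854163940564 0.07301217503475337
-30 [ 0.6441 -0.0493  0.019 ] -4.97009717338367 0.07419775685990512
-60 [ 0.6301 -0.0858  0.019 ] -35.60807568870691 0.07370361097007286
ptr [ 0.6353 -0.0291  0.021 ] 11.939228634573869 0.06657737806355427
knob [ 0.4689 -0.0655  0.071 ] -167.42174786577843 0.10378218389718713
key [ 0.5191 -0.2762  0.041 ]
[array([ 0.6491, -0.2472,  0.009 ]), array([ 0.4607, -0.2353,  0.009 ])] -3.5916729684098416
```

Emit:
play_rows(steps=[[[2.4, 2.85, -0.4], [0, 0, 7], 0], [[4.8, 5.7, -0.8], [0, 0, 14], 0], [[7.2, 8.55, -1.2], [0, 0, 21], 0], [[9.6, 11.4, -1.6], [0, 0, 28], 0], [[12, 14.25, -2], [0, 0, 35], 0]], squeeze=20)

```text
clock: 0.52
eef_pos: [0.3507, -0.4904, 0.2215]
tcp_rot: [-90.1, 0.0, -124.8]
wrist_force: [0.2, -1.2, -0.9]
grip_width: 0.299
```

Emit:
play_rows(steps=[[[2.4, 2.85, -0.4], [0, 0, 7], 0], [[4.8, 5.7, -0.8], [0, 0, 14], 0], [[7.2, 8.55, -1.2], [0, 0, 21], 0], [[9.6, 11.4, -1.6], [0, 0, 28], 0], [[12, 14.25, -2], [0, 0, 35], 0]])

```text
clock: 0.93
eef_pos: [0.4707, -0.3477, 0.2017]
tcp_rot: [-90.0, 0.0, -89.7]
wrist_force: [0.7, -0.4, 0.7]
grip_width: 0.002
```

Emit:
play_rows(steps=[[[-0.1, 3.2, 0], [0, 0, 2.5], 0], [[-0.2, 6.4, 0], [0, 0, 5], 0], [[-0.3, 9.6, 0], [0, 0, 7.5], 0], [[-0.4, 12.8, 0], [0, 0, 10], 0], [[-0.5, 16.0, 0], [0, 0, 12.5], 0]])

```text
clock: 1.35
eef_pos: [0.4645, -0.1878, 0.2017]
tcp_rot: [-90.0, 0.0, -77.5]
wrist_force: [0.8, 0.8, 0.6]
grip_width: -0.002
```

Emit:
play_rows(steps=[[[-0.1, 3.2, 0], [0, 0, 0], 0], [[-0.2, 6.4, 0], [0, 0, 0], 0], [[-0.3, 9.6, 0], [0, 0, 0], 0], [[-0.5, 12.8, 0], [0, 0, 0], 0], [[-0.6, 16.3, 0], [0, 0, 0], 0]])

```text
clock: 1.77
eef_pos: [0.4584, -0.0252, 0.202]
tcp_rot: [-90.0, 0.0, -77.6]
wrist_force: [0.0, 0.6, 0.2]
grip_width: -0.005
```

Emit:
play_rows(steps=[[[0, 0, -3], [0, 0, 0], 0], [[0, 0, -6], [0, 0, 0], 0], [[0, 0, -8], [0, 0, 0], 0], [[0, 0, -8], [0, 0, 0], 0], [[0, 0, -8], [0, 0, 0], 0]])

```text
clock: 2.18
eef_pos: [0.458, -0.0262, 0.1212]
tcp_rot: [-90.2, 0.1, -77.6]
wrist_force: [0.3, 0.7, 0.7]
grip_width: -0.001
```

Emit:
play_rows(steps=[[[0, 0, -2], [0, 0, 0], 0], [[0, 0, -4], [0, 0, 0], 0], [[0, 0, -6.5], [0, 0, 0], 0], [[0, 0, -6.5], [0, 0, 0], 0], [[0, 0, -6.5], [0, 0, 0], 0]])

```text
clock: 2.6
eef_pos: [0.4593, -0.0268, 0.058]
tcp_rot: [-90.0, 0.0, -77.6]
wrist_force: [-0.5, 0.5, 0.3]
grip_width: -0.001
```

Run:
```python
from h import *
import cv2
t=vision.snapshot("top")[175:285,280:410,::-1]; s=vision.snapshot("scene")[170:300,220:350,::-1]
z=lambda i,k:cv2.resize(i,None,fx=k,fy=k,interpolation=cv2.INTER_CUBIC)
a=z(t,3);b=z(s,3);h=max(len(a),len(b));p=lambda i:cv2.copyMakeBorder(i,0,h-len(i),0,0,cv2.BORDER_CONSTANT)
cv2.imwrite("pics/c2.png",np.hstack([p(a),p(b)]));print(env.get_state()["eef_pos"])
```

```text
[ 0.46082429 -0.0271781   0.05954242]
```

View pics/c2.png

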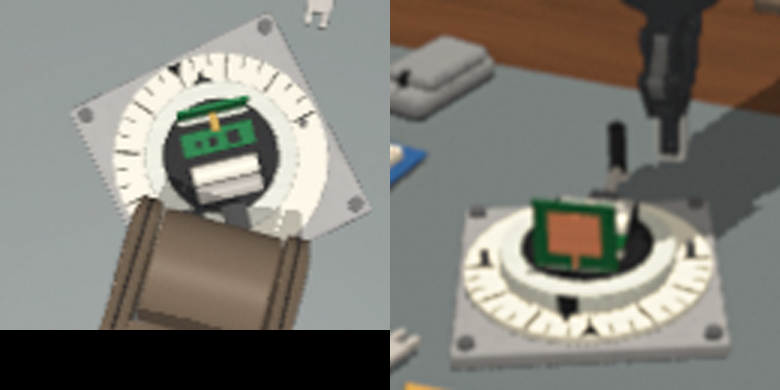

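Run:
```python
from h import *
C=np.array([.5702,-.0429]);d=.018
def F(a):
    r=np.radians(a);return C+.105*np.array([np.cos(r),np.sin(r)])-d*np.array([-np.sin(r),np.cos(r)])
P=[np.array([.459,-.027])]+[np.array([.459,-.027])*(1-k/5)+F(-167.4)*k/5 for k in range(1,6)]+[F(-167.4+2.5*k) for k in range(1,26)]
for c in range(0,30,5):
    print([np.round((P[c+i]-P[c])*100,2).tolist()+[0] for i in range(1,6)],P[c+5])
```

```text
[[0.1, -0.42, 0], [0.19, -0.85, 0], [0.29, -1.27, 0], [0.38, -1.7, 0], [0.48, -2.12, 0]] [ 0.46380216 -0.04823854]
[[0.03, -0.46, 0], [0.09, -0.93, 0], [0.16, -1.38, 0], [0.25, -1.84, 0], [0.37, -2.29, 0]] [ 0.46747969 -0.0711407 ]
[[0.13, -0.45, 0], [0.29, -0.88, 0], [0.46, -1.32, 0], [0.65, -1.74, 0], [0.85, -2.16, 0]] [ 0.47602697 -0.09270403]
[[0.23, -0.41, 0], [0.47, -0.8, 0], [0.73, -1.19, 0], [1.01, -1.56, 0], [1.3, -1.92, 0]] [ 0.48903882 -0.11190625]
[[0.31, -0.35, 0], [0.63, -0.68, 0], [0.97, -1.0, 0], [1.32, -1.3, 0], [1.69, -1.59, 0]] [ 0.50589835 -0.12783702]
[[0.38, -0.27, 0], [0.76, -0.53, 0], [1.16, -0.77, 0], [1.57, -0.99, 0], [1.99, -1.19, 0]] [ 0.52580629 -0.1397411 ]
```

Emit:
play_rows(steps=[[[0.1, -0.42, 0], [0, 0, 0], 0], [[0.19, -0.85, 0], [0, 0, 0], 0], [[0.29, -1.27, 0], [0, 0, 0], 0], [[0.38, -1.7, 0], [0, 0, 0], 0], [[0.48, -2.12, 0], [0, 0, 0], 0]])

```text
clock: 3.12
eef_pos: [0.4642, -0.0484, 0.0577]
tcp_rot: [-90.0, -0.0, -77.6]
wrist_force: [0.5, -0.4, -0.8]
grip_width: 0.004
```

Emit:
play_rows(steps=[[[0.03, -0.46, 0], [0, 0, 2.5], 0], [[0.09, -0.93, 0], [0, 0, 5], 0], [[0.16, -1.38, 0], [0, 0, 7.5], 0], [[0.25, -1.84, 0], [0, 0, 10], 0], [[0.37, -2.29, 0], [0, 0, 12.5], 0]])

```text
clock: 3.53
eef_pos: [0.4674, -0.0709, 0.0574]
tcp_rot: [-90.0, 0.1, -65.0]
wrist_force: [-1.6, 1.8, 1.6]
grip_width: 0.001
```

Emit:
play_rows(steps=[[[0.13, -0.45, 0], [0, 0, 2.5], 0], [[0.29, -0.88, 0], [0, 0, 5], 0], [[0.46, -1.32, 0], [0, 0, 7.5], 0], [[0.65, -1.74, 0], [0, 0, 10], 0], [[0.85, -2.16, 0], [0, 0, 12.5], 0]])

```text
clock: 3.95
eef_pos: [0.4757, -0.0924, 0.0572]
tcp_rot: [-90.0, 0.1, -52.5]
wrist_force: [-0.6, 0.8, 1.8]
grip_width: -0.001
```

Emit:
play_rows(steps=[[[0.23, -0.41, 0], [0, 0, 2.5], 0], [[0.47, -0.8, 0], [0, 0, 5], 0], [[0.73, -1.19, 0], [0, 0, 7.5], 0], [[1.01, -1.56, 0], [0, 0, 10], 0], [[1.3, -1.92, 0], [0, 0, 12.5], 0]])

```text
clock: 4.37
eef_pos: [0.4884, -0.1117, 0.057]
tcp_rot: [-90.0, 0.1, -40.0]
wrist_force: [-1.2, 0.9, 1.4]
grip_width: -0.002
```

Run:
```python
from h import *
import cv2
t=vision.snapshot("top")[175:285,280:410,::-1]; s=vision.snapshot("scene")[170:300,220:350,::-1]
z=lambda i,k:cv2.resize(i,None,fx=k,fy=k,interpolation=cv2.INTER_CUBIC)
a=z(t,3);b=z(s,3);h=max(len(a),len(b));p=lambda i:cv2.copyMakeBorder(i,0,h-len(i),0,0,cv2.BORDER_CONSTANT)
cv2.imwrite("pics/c3.png",np.hstack([p(a),p(b)]));S=env.get_state();print(S["eef_pos"],S["wrist_force"])
```

```text
[ 0.48916424 -0.11212329  0.0572228 ] [ 0.95760775 -0.30574768 -0.15773331]
```

View pics/c3.png

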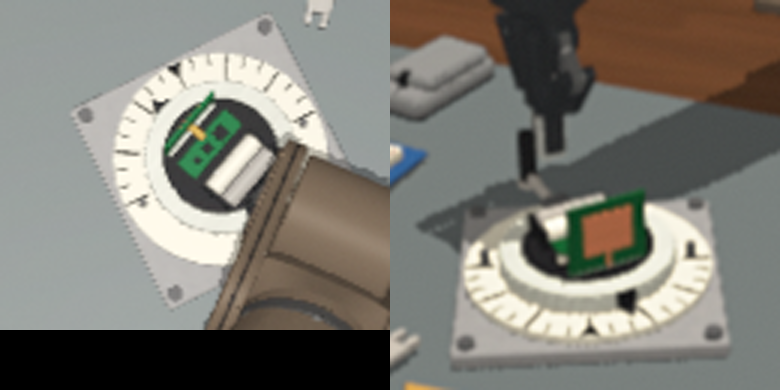

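```bash
cat >> h.py <<'E'
def ptr(im,C=(.5702,-.0429),yaw=25.8):
    out=[]
    for r in(.063,.065,.067,.069):
        a=np.arange(-90,91,.5);g=[]
        for x in a:
            w=np.radians(x+yaw);u,v=w2p("top",[C[0]+r*np.cos(w),C[1]+r*np.sin(w),.021])
            import cv2;g.append(cv2.getRectSubPix(im,(1,1),(float(u),float(v))).mean())
        g=np.array(g);w=np.clip(130-g,0,None);i=w.argmax();k=abs(a-a[i])<12
        out.append((round(float((a*w)[k].sum()/max(w[k].sum(),1e-9)),2),int(w.max())))
    return out
E
python3 - <<'E'
from h import *
import cv2
print(ptr(cv2.imread("pics/top0.png")));print(ptr(vision.snapshot("top")))
E
```

```text
[(-13.09, 30), (-13.18, 70), (-12.85, 49), (-12.72, 14)]
[(22.71, 60), (23.29, 69), (23.53, 65), (23.88, 28)]
```

The pointer is now at about 23.5°, crop (155,104), and the push is tracking as planned. I'll continue to about 48° and then re-measure.

Emit:
play_rows(steps=[[[0.31, -0.35, 0], [0, 0, 2.5], 0], [[0.63, -0.68, 0], [0, 0, 5], 0], [[0.97, -1.0, 0], [0, 0, 7.5], 0], [[1.32, -1.3, 0], [0, 0, 10], 0], [[1.69, -1.59, 0], [0, 0, 12.5], 0]])

```text
clock: 4.93
eef_pos: [0.5051, -0.1273, 0.0569]
tcp_rot: [-90.0, 0.1, -27.5]
wrist_force: [-2.2, -1.1, 0.1]
grip_width: 0.004
```

Emit:
play_rows(steps=[[[0.38, -0.27, 0], [0, 0, 2.5], 0], [[0.76, -0.53, 0], [0, 0, 5], 0], [[1.16, -0.77, 0], [0, 0, 7.5], 0], [[1.57, -0.99, 0], [0, 0, 10], 0], [[1.99, -1.19, 0], [0, 0, 12.5], 0]])

```text
clock: 5.35
eef_pos: [0.5251, -0.1393, 0.0569]
tcp_rot: [-90.0, 0.1, -15.0]
wrist_force: [-2.2, -0.9, 0.9]
grip_width: 0.002
```

Run:
```python
from h import *
print(ptr(vision.snapshot("top")));S=env.get_state();print(S["eef_pos"],S["wrist_force"])
C=np.array([.5702,-.0429]);d=.018
def F(a):
    r=np.radians(a);return C+.105*np.array([np.cos(r),np.sin(r)])-d*np.array([-np.sin(r),np.cos(r)])
P=[F(-104.9+2*k) for k in range(7)]
print([np.round((p-P[0])*100,2).tolist() for p in P])
```

```text
[(48.03, 62), (47.69, 69), (47.46, 69), (47.45, 25)]
[ 0.52603421 -0.13970649  0.05716249] [-0.7090749  -0.00716886  0.41177859]
[[0.0, 0.0], [0.34, -0.15], [0.69, -0.29], [1.04, -0.41], [1.39, -0.52], [1.75, -0.62], [2.11, -0.71]]
```

Emit:
play_rows(steps=[[[0.34, -0.15, 0], [0, 0, 2], 0], [[0.69, -0.29, 0], [0, 0, 4], 0], [[1.04, -0.41, 0], [0, 0, 6], 0], [[1.39, -0.52, 0], [0, 0, 8], 0], [[1.75, -0.62, 0], [0, 0, 10], 0]])

```text
clock: 5.82
eef_pos: [0.5427, -0.1455, 0.057]
tcp_rot: [-90.0, 0.1, -5.1]
wrist_force: [-1.1, -1.8, 0.1]
grip_width: 0.001
```

Run:
```python
from h import *
import cv2
im=vision.snapshot("top");print(ptr(im))
t=im[185:275,305:405,::-1]
cv2.imwrite("pics/c4.png",cv2.resize(t,None,fx=6,fy=6,interpolation=cv2.INTER_CUBIC))
```

```text
[(57.69, 59), (57.92, 68), (58.16, 65), (58.7, 69)]
```

View pics/c4.png

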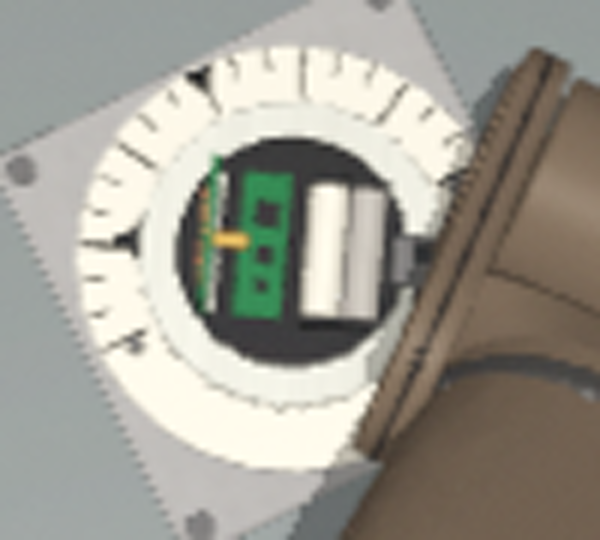

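The pointer at (125,240) is just short (clockwise) of the 60° mark at (95,243). It reads about 58.1°, so it needs roughly 1.7° more.

Emit:
play_rows(steps=[[[0.1, -0.02, 0], [0, 0, 0.6], 0], [[0.2, -0.05, 0], [0, 0, 1.2], 0], [[0.3, -0.07, 0], [0, 0, 1.7], 0], [[0.3, -0.07, 0], [0, 0, 1.7], 0], [[0.3, -0.07, 0], [0, 0, 1.7], 0]])

```text
clock: 6.28
eef_pos: [0.5462, -0.1461, 0.0572]
tcp_rot: [-90.0, 0.0, -3.4]
wrist_force: [-0.3, -1.6, 0.4]
grip_width: -0.001
```

Run:
```python
from h import *
import cv2
im=vision.snapshot("top");print(ptr(im));print(env.get_state()["eef_pos"])
```

```text
[(59.45, 60), (59.95, 67), (59.88, 50), (-89.81, 20)]
[ 0.54623302 -0.14606354  0.05720821]
```

Emit:
play_rows(steps=[[[-0.8, 0.05, 0], [0, 0, 0], 0], [[-2, 0.1, 0], [0, 0, 0], 0], [[-4, 0.2, 0], [0, 0, 0], 0], [[-4, 0.2, 3], [0, 0, 0], 0], [[-4, 0.2, 6], [0, 0, 0], 0]])

```text
clock: 6.75
eef_pos: [0.5033, -0.1427, 0.1154]
tcp_rot: [-89.8, 0.3, -3.4]
wrist_force: [0.8, -0.2, -0.2]
grip_width: -0.001
```

Emit:
play_rows(steps=[[[0, -2, 2], [0, 0, 0], 0], [[0, -5, 3], [0, 0, 0], 0], [[0, -8, 3], [0, 0, 0], 0], [[0, -8, 3], [0, 0, 0], 0], [[0, -8, 3], [0, 0, 0], 0]])

```text
clock: 7.17
eef_pos: [0.5063, -0.2252, 0.1478]
tcp_rot: [-90.0, -0.1, -3.5]
wrist_force: [0.4, 1.3, -0.0]
grip_width: -0.0
```

Run:
```python
from h import *
import cv2
im=vision.snapshot("top");print(ptr(im));print(env.get_state()["eef_pos"])
s=vision.snapshot("scene")
z=lambda i,k:cv2.resize(i[:,:,::-1],None,fx=k,fy=k,interpolation=cv2.INTER_CUBIC)
cv2.imwrite("pics/c5.png",np.hstack([z(im[180:280,300:380],5),z(s[190:290,120:200],5)]))
print(w2p("scene",[.5191,-.2762,.041]))
```

```text
[(59.46, 60), (59.95, 66), (59.9, 50), (0.0, 0)]
[ 0.50593986 -0.2240849   0.14713423]
[202.05236274 216.98908918]
```

View pics/c5.png

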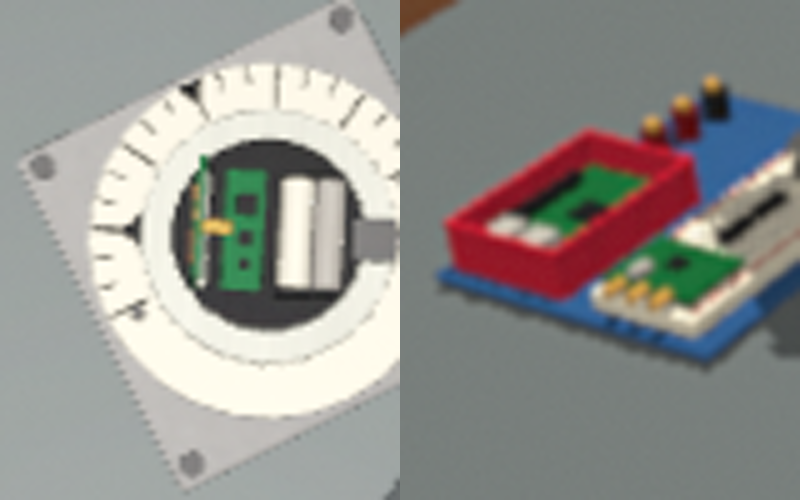

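The pointer stands on the 60° mark at crop (130,230) and reads 59.8° with the lever released. Next is the key at about (0.519,-0.277).

Emit:
play_rows(steps=[[[0.6, -2.6, 0], [0, 0, 0], 0], [[1.25, -5.25, 0], [0, 0, 0], 0], [[1.25, -5.25, -3], [0, 0, 0], 0], [[1.25, -5.25, -6], [0, 0, 0], 0], [[1.25, -5.25, -8], [0, 0, 0], 0]])

```text
clock: 7.68
eef_pos: [0.5178, -0.2748, 0.0644]
tcp_rot: [-89.9, 0.2, -3.3]
wrist_force: [-0.6, 0.2, 0.1]
grip_width: -0.001
```

Emit:
play_rows(steps=[[[0, 0, 0], [0, 0, 0], 0], [[0, 0, 0], [0, 0, 0], 0], [[0, 0, -0.2], [0, 0, 0], 0], [[0, 0, -0.4], [0, 0, 0], 0], [[0, 0, -0.4], [0, 0, 0], 0]])

```text
clock: 8.1
eef_pos: [0.5198, -0.2769, 0.0649]
tcp_rot: [-90.1, -0.1, -3.3]
wrist_force: [0.7, 0.5, -0.1]
grip_width: 0.0
```

Run:
```python
from h import *
import cv2
im=vision.snapshot("top");print(ptr(im)[:3]);S=env.get_state();print(S["eef_pos"],S["wrist_force"])
s=vision.snapshot("scene")
cv2.imwrite("pics/c6.png",cv2.resize(s[170:260,140:260,::-1],None,fx=6,fy=6,interpolation=cv2.INTER_CUBIC))
```

```text
[(59.44, 59), (59.95, 67), (59.89, 50)]
[ 0.51964102 -0.27694967  0.06474789] [ 0.41460175  0.88349077 -0.69886483]
```

View pics/c6.png

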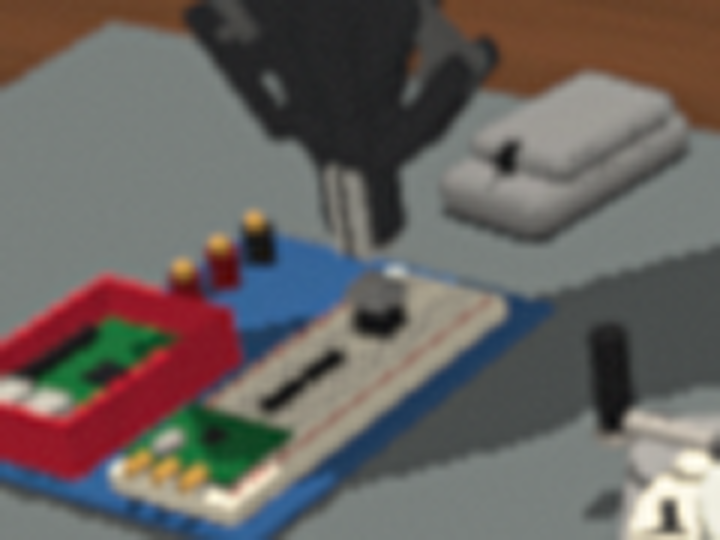

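The fingertip at (365,248) hangs over the grey key at (380,288), about 13 mm up. I'll descend gently.

Emit:
play_rows(steps=[[[0, 0, -0.4], [0, 0, 0], 0], [[0, 0, -0.8], [0, 0, 0], 0], [[0, 0, -1.2], [0, 0, 0], 0], [[0, 0, -1.3], [0, 0, 0], 0], [[0, 0, -1.3], [0, 0, 0], 0]])

```text
clock: 8.62
eef_pos: [0.5187, -0.2766, 0.0499]
tcp_rot: [-90.0, 0.0, -3.4]
wrist_force: [0.1, 0.6, 1.4]
grip_width: 0.001
```

Emit:
play_rows(steps=[[[0, 0, -0.1], [0, 0, 0], 0], [[0, 0, -0.2], [0, 0, 0], 0], [[0, 0, -0.2], [0, 0, 0], 0], [[0, 0, -0.2], [0, 0, 0], 0]])

```text
clock: 8.95
eef_pos: [0.5188, -0.2766, 0.0484]
tcp_rot: [-90.0, 0.0, -3.4]
wrist_force: [-1.3, -0.0, 1.6]
grip_width: -0.002
```

Emit:
play_rows(steps=[[[0, 0, -0.1], [0, 0, 0], 0], [[0, 0, -0.1], [0, 0, 0], 0], [[0, 0, -0.1], [0, 0, 0], 0]])

```text
clock: 9.2
eef_pos: [0.5189, -0.2767, 0.048]
tcp_rot: [-90.0, 0.0, -3.4]
wrist_force: [-3.5, 1.1, 4.5]
grip_width: -0.0
```

Emit:
play_rows(steps=[[[0, 0, -0.1], [0, 0, 0], 0], [[0, 0, -0.1], [0, 0, 0], 0], [[0, 0, -0.1], [0, 0, 0], 0]])

```text
clock: 9.45
eef_pos: [0.5189, -0.2767, 0.0479]
tcp_rot: [-90.0, 0.1, -3.4]
wrist_force: [-5.0, 1.9, 9.5]
grip_width: -0.003
```

The key has bottomed: z stalls at 0.048 and the force rises to 9.5 N. I'll lift straight up.

Emit:
play_rows(steps=[[[0, 0, 0.3], [0, 0, 0], 0], [[0, 0, 1], [0, 0, 0], 0], [[0, 0, 4], [0, 0, 0], 0], [[0, 0, 8], [0, 0, 0], 0], [[0, 0, 12], [0, 0, 0], 0]])

```text
clock: 9.87
eef_pos: [0.518, -0.2759, 0.1661]
tcp_rot: [-89.9, 0.2, -3.4]
wrist_force: [0.9, -1.2, 0.4]
grip_width: 0.001
```

Emit:
play_rows(steps=[[[0, -3, 1], [0, 0, 0], 0], [[-1, -6, 2], [0, 0, 0], 0], [[-2, -9, 2], [0, 0, 0], 0], [[-3, -12, 2], [0, 0, 0], 0], [[-4, -15, 2], [0, 0, 0], 0]])

```text
clock: 10.28
eef_pos: [0.4785, -0.4279, 0.1867]
tcp_rot: [-90.0, -0.1, -3.4]
wrist_force: [0.6, 0.1, -0.7]
grip_width: 0.001
```

Emit:
play_rows(steps=[[[0, 0, 0], [0, 0, 0], 0], [[0, 0, 0], [0, 0, 0], 0], [[0, 0, 0], [0, 0, 0], 0]])

```text
clock: 10.53
eef_pos: [0.4788, -0.4262, 0.1859]
tcp_rot: [-89.9, 0.0, -3.4]
wrist_force: [0.7, 0.6, 0.2]
grip_width: -0.002
```

Run:
```python
from h import *
import cv2
im=vision.snapshot("top");print(ptr(im)[:3]);S=env.get_state();print(S["eef_pos"],S["wrist_force"],S["clock"])
b=cv2.imread("pics/top0.png");n=im[:,:,::-1]
z=lambda i:cv2.resize(i[170:290,300:480],None,fx=4,fy=4)[:,:]
cv2.imwrite("pics/c7.png",z(n))
# shift of the logger between pictures
r=(slice(188,255),slice(434,480))
g=lambda i:cv2.cvtColor(np.ascontiguousarray(i[r]),cv2.COLOR_BGR2GRAY).astype(np.float32)
print(cv2.phaseCorrelate(g(b),g(n)))
```

```text
[(59.49, 60), (59.95, 67), (59.89, 50)]
[ 0.47909188 -0.42567712  0.18592791] [-0.94073476 -0.14897281  0.13850111] 10.5833
((-0.06147399188498781, 0.0020137295632309815), 0.9796072152201776)
```

View pics/c7.png

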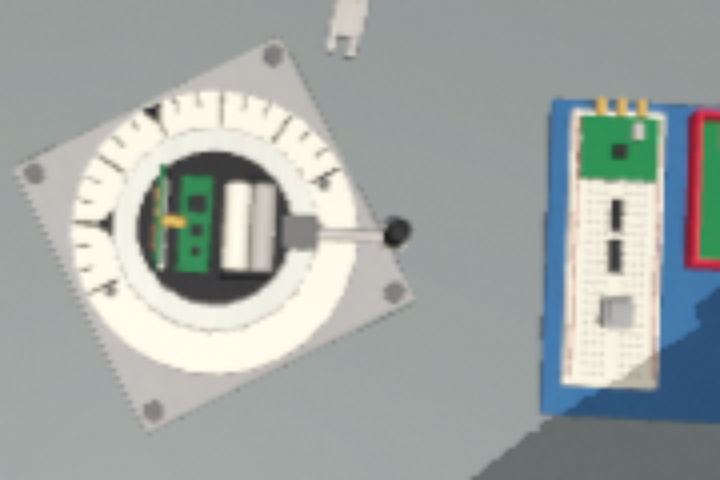

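The pointer at (103,225) is on the 60° mark, the knob at (398,232) is clear, and the key at (617,312) is up. The logger has not moved, so I'm handing in.

```bash
python3 -c "
from cell import sign_off
print(sign_off())"
```

```text
the job is handed in; nothing more can be done
None
```

I pushed the lever round with the closed fingertips until the pointer stood on the 60° mark, then backed off. After that I pressed the log key until it bottomed and lifted straight up. The job was handed in at about 10.6 s of the 54 s allowed; `sign_off` gives no verdict.

- **Pointer:** the last picture reads about 59.8° (allowed 57° to 63°). It did not change when I released the lever or pressed the key.
- **Log key:** the tool stalled at the height for a fully pressed key, with the force rising to 9.5 N. There was also about 5 N of sideways force during the press. The key looks up again in the last picture, but I could not read its travel directly.
- **Logger board:** it shifted by about 0.06 pixel between the first and last top pictures, so it did not measurably move.
- **Bystanders:** I did not measure their positions. The tool never went near them.

No check failed or disagreed.

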